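Salt shaker to the front of the spice carousel

TASK

Take the salt shaker out of the breakfast caddy and stand it in the one free ring of the spice carousel. Turn the carousel until the shaker is at the front, over the middle of the spoon tray, and finish while still holding the carousel still (not the shaker) so that I can unscrew the shaker's cap and fill it. The spice jars stay upright in their rings, and the other things in the caddy and the teaspoon stay where they are.

Things in the scene. Friction and masses are not known exactly. Their poses are not given: they have to be found in the camera images.
- salt_shaker: Salt shaker, clear body with domed grey metal cap; 44 mm dia., 90 mm tall, 0.08 to 0.17 kg. Straight body up to 70 mm above its underside, cap 34 mm dia. above. Origin: centre of underside, z up. Starts upright in any one of the caddy's compartments; a pinch across the body 55 to 72 mm above its underside clears the caddy and its other contents.
- caddy: Pale wooden box, fixed, 174 x 174 mm, 42 mm high, floor top at 6 mm, walls 8 mm, divided two by two (compartment centres 41 mm either way from the middle, dividers 6 mm thick, 36 mm high); small steel bail handles on the two x ends. Origin: centre of underside.
- carousel_foot: Fixed wooden foot of the spice carousel, 200 mm dia. The carousel's front is this body's -x side, which roughly looks at the robot: there the spoon tray, 176 mm wide and 14 mm high, sticks out to 185 mm from the axis. Origin: on the carousel's axis at worktop height, z up.
- turntable: Revolving part, turns endlessly either way about z, friction 0.03 N m. Wooden disc 244 mm dia., top 32 mm above worktop; five wire rings (inner dia. 52, 30 mm above the disc, centres 85 mm from the axis, every 72 deg), one empty; slim post with knob. Origin: on the axis, 20 mm above worktop; -x points to the free ring, which is at the front when yaw equals carousel_foot's.
- free_ring (a point): Centre of the free ring, at the height of the disc's top (where the shaker's origin goes). Turns with the carousel. Jars stand in the rings either side, 100 mm away centre to centre; the knob's side is 65 mm away from this point.
- knob (a point): Centre of the knob on top of the post, 151 mm above the worktop. Round wooden knob, 40 mm dia., straight side from 12 mm below to 12 mm above this point, top 17 mm above it; the jars' tops are 14 mm below this point.
- jar_1: First black-capped glass spice jar, 41 mm dia., 105 mm tall; origin: centre of underside, z up. Stands loose in a ring of the carousel; stays in its ring. In the ring 72 deg counterclockwise (seen from above) from the free one.
- jar_2: Second black-capped glass spice jar, 41 mm dia., 105 mm tall; origin: centre of underside, z up. Stands loose in a ring of the carousel; stays in its ring. In the ring 144 deg counterclockwise from the free one.
- jar_3: Third black-capped glass spice jar, 41 mm dia., 105 mm tall; origin: centre of underside, z up. Stands loose in a ring of the carousel; stays in its ring. In the ring 216 deg counterclockwise from the free one.
- jar_4: Fourth black-capped glass spice jar, 41 mm dia., 105 mm tall; origin: centre of underside, z up. Stands loose in a ring of the carousel; stays in its ring. In the ring 288 deg counterclockwise from the free one.
- egg_cup_a: White egg cup, 47 mm dia., 54 mm tall. One of the four things in the caddy; stays where it is. Origin: centre of underside, z up.
- egg_cup_b: Terracotta-brown egg cup, 47 mm dia., 54 mm tall. One of the four things in the caddy; stays where it is. Origin: centre of underside, z up.
- small_glass: Small clear glass, 46 mm dia., 59 mm tall. One of the four things in the caddy; stays where it is. Origin: centre of underside, z up.
- teaspoon: Teaspoon, 139 mm long, lying across the spoon tray; stays there. Origin: about its middle.
Not all that is in view belongs to the job. Leave any green or purple look-alike of the salt_shaker alone.

How it is judged:
By the outcome, as a careful person would: the job done as asked, in the order asked, and still so for the second after the job is handed in, while the arm keeps its last pose, push and grip.
It also fails if it takes over 64 s, if anything falls off the work surface, if the arm or the gripper's body presses on something with over 40 N, if the wrist force passes 120 N, or if a joint passes its speed limit or range.

ROBOT

A 7-joint arm with a two-finger parallel gripper is mounted at the origin on a cart in front of the work surface, level with it; the furniture and walls round the work are solid. World frame = base frame: x ahead of the robot, y to its left, z up, the work surface at z = 0. Lengths are in m, angles in rad, forces in N, time in s.
With the tool pointing down it reaches from about 0.4 to 0.875 m from the base axis. Payload 19.3 kg.
Tool frame: the origin (TCP) lies at the very end of the fingers, on their centre line; the grasp point (between the pads) lies 19 mm behind it; z points along the fingers, y is the line along which they close (so a half turn about z gives the same grasp; the last joint's range is limited). The gripper opens to 85 mm and grips with 20 to 120 N. Pads are 22 mm wide; open, the fingers measure 114 mm over their backs; the gripper's body (76 mm by 85 mm) begins 54 mm behind the grasp point. The pads swing forward as they close: fully open they stand 13 mm farther back than shut.
Start: joints at [-1.404, 0.521, -0.036, 1.599, 0.021, 1.021, -0.113], TCP at [0.147, 0.608, 0.231] pointing down, gripper open.
Joint ranges: [-2.91, 2.91], [-0.3, 2.13], [-1.5, 1.42], [0.17, 2.43], [-1.26, 4.41], [0.16, 1.93], [-2.52, 2.52]. Speed limits (rad/s): [1.89, 1.89, 2.39, 2.39, 3.01, 3.01, 3.01].

INTERFACE

Orientations are given as [roll, pitch, yaw] about the fixed x, y, z axes, in that order (R = Rz(yaw) Ry(pitch) Rx(roll)).
In Python, from workcell import monitor, optics, job_done gives the robot as it stands.
- The arm moves only by the shell command python3 -m handwheel 'ROWS' [FORCE]. ROWS is JSON, a list of rows, each an object of numbers: "dx", "dy", "dz": the shift along the tool's x, y, z in cm; "wx", "wy", "wz": the turn, a rotation vector about the tool's x, y, z in rad; "claw": the opening in per cent of the stroke, from 0 (shut) to 100 (fully open). A call has 1 to 8 rows; each row shifts and turns the commanded pose from where the row before left it, along the tool's axes as they then stand; what a row does not reach is not made up. A row lasts 1/8 s, in which the tool goes at most 62.5 mm and 10.7 degrees, less where a joint would pass 70% of its speed; a pose out of reach is approached as far as the arm can. A call with a gripper value outside its range is refused whole. The fingers move at their own pace and stop on an object; FORCE is the grip in N (left out, the last holds). Time passes only in rows, so rows that do not move let the fingers close. It gives the time, the measured TCP pose, the force, the opening and the grip force at its end, in the units of the state.
- monitor.observe(): the state, without advancing time (a new reading comes with each control period).
- optics.grab_frame(name): name is "scene" or "top"; returns a dict with "frame" (420x560x3 uint8, blue, green, red), "fovy" (degrees; the focal length in pixels is half the picture's height over the tangent of half this angle, whatever the lens; pixels are square), "cx", "cy" (the principal point, pixels), "R" (3x3) and "t" (3): a world point X has camera coordinates R X + t. Camera axes: x right, y down, z forward; pixel columns grow to the right and rows downward; lengths in m; the calibration is good to about 2 mm. A picture is of the moment at which its call begins. There is no depth.
- job_done(): hands the job in; it is judged then, once.
Trained networks look in the newest picture that a camera, given by its name, has taken for a name from the list of things; names that differ only in an ending like _2 or _b are one class to them, and where a whole thing is asked for, a point or a joint stands for the part that bears it (a point fixed in the world has none). Each returns a list of dicts, best first, with "p" (0 to 1); they miss things now and then, are a little off and sometimes report something else, mostly with a low value. They report only what shows in the picture. A call takes as long as a camera call. They do not tell look-alikes from the thing itself.
- optics.masks_of(name, camera): "region" (420x560 bool, what is visible of it) and "rect" ([left, top, width, height] in pixels, round what is visible of it).
The state is a dict: "clock": time; "qpos": joint angles; "qd": joint speeds; "joint_efforts": joint torques, N m; "position": TCP position; "tool_rot": TCP orientation; "force": force on the tool from outside, world axes, zero at the start; "moment": the same for the moment, N m; "grip_width": finger opening in m; "finger_force": force on a finger pad.
Only numpy, scipy, OpenCV 4.12 (cv2) and the standard library are available. Lean on these libraries where they do the work, as an engineer would, in place of code of your own. Each camera call takes 0.05 s, during which the arm holds its last target. There are 200 camera calls.

## Working session

There is one attempt and no reset: what is moved stays moved. The work goes in short steps, Python scripts to look and compute and a shell command to move; the robot and the scene stay as the last step left them, time stands still between calls to the robot, and variables do not carry over. Pictures are saved under pics/ and viewed, at most 10 in all, crops included, and the job is handed in when it is done.

```bash
mkdir -p pics; ls; cat > h.py <<'E'
import numpy as np, cv2
from workcell import monitor, optics, job_done
def grab(n):
    f=optics.grab_frame(n); f['f']=210/np.tan(np.radians(f['fovy'])/2); f['R']=np.array(f['R']); f['t']=np.array(f['t']); return f
def proj(f,X):
    c=np.asarray(X)@f['R'].T+f['t']; return c[...,:2]/c[...,2:]*f['f']+[f['cx'],f['cy']]
def at_z(f,uv,z):
    d=f['R'].T@np.array([(uv[0]-f['cx'])/f['f'],(uv[1]-f['cy'])/f['f'],1]); c=-f['R'].T@f['t']
    return c+d*(z-c[2])/d[2]
E
python3 - <<'E'
from h import *
s=monitor.observe(); print(s)
for n in('scene','top'):
    f=grab(n); cv2.imwrite(f'pics/{n}0.png',f['frame']); print(n,f['fovy'],f['cx'],f['cy'],-f['R'].T@f['t'],f['R'][2])
    for k in('salt_shaker','caddy','carousel_foot','turntable','knob','jar_1','egg_cup_a','small_glass','teaspoon'):
        for d in optics.masks_of(k,n)[:6]:
            m=d['region'];ys,xs=np.nonzero(m); print(k,round(d['p'],2),d['rect'],m.sum(),xs.mean().round(1),ys.mean().round(1),at_z(f,(xs.mean(),ys.mean()),0.05).round(3))
E
```

```text
pics
{'clock': 0.0, 'qpos': array([-1.40413598,  0.52199906, -0.03632235,  1.59997651,  0.02118044,
        1.02110259, -0.11280711]), 'qd': array([-5.45243259e-04,  1.22064458e-03, -3.22208594e-04, -5.63900526e-04,
        6.62183202e-05, -1.13467992e-03,  1.61705304e-03]), 'joint_efforts': array([-3.19697956e-04, -9.27106619e+01,  1.97981469e+00, -3.69931197e+01,
        1.78781088e-02,  8.11443228e-03,  1.27588692e-05]), 'position': array([0.14661385, 0.60722729, 0.23074638]), 'tool_rot': array([-3.14049320e+00,  6.40130335e-05,  2.90470009e+00]), 'force': array([0.49864648, 0.29004065, 0.81171552]), 'moment': array([0.00063812, 0.01193158, 0.01912619]), 'finger_force': 0.0, 'grip_width': 0.08521921093120906}
scene 46.46116803141148 283.95987101992495 215.3188399150488 [-0.45616034  0.6136671   1.23389921] [ 0.60807074 -0.31884126 -0.72704211]
salt_shaker 0.74 [289.8, 257.0, 14.5, 25.4] 257 296.8 268.7 [0.32  0.163 0.05 ]
salt_shaker 0.5 [246.0, 243.3, 14.8, 21.1] 260 253.6 254.4 [0.43  0.255 0.05 ]
caddy 0.82 [194.3, 227.9, 82.1, 65.9] 2009 233.2 262.9 [0.429 0.324 0.05 ]
carouse
[... 1722 characters left out ...]
_1 0.87 [316.8, 181.0, 21.8, 22.1] 276 327.2 192.2 [0.537 0.021 0.05 ]
jar_1 0.73 [341.3, 214.3, 17.8, 20.6] 301 351.2 225.0 [ 0.453 -0.039  0.05 ]
jar_1 0.57 [378.5, 161.1, 24.2, 26.9] 368 389.3 173.2 [ 0.586 -0.14   0.05 ]
egg_cup_a 0.62 [218.9, 193.0, 20.0, 18.2] 287 228.8 201.6 [0.514 0.274 0.05 ]
small_glass 0.82 [193.7, 228.0, 19.5, 21.2] 241 202.6 240.1 [0.415 0.34  0.05 ]
small_glass 0.71 [341.8, 250.8, 52.3, 11.1] 255 367.0 254.6 [ 0.377 -0.078  0.05 ]
teaspoon 0.68 [178.4, 185.8, 78.1, 80.4] 3847 216.3 222.7 [0.459 0.306 0.05 ]
teaspoon 0.55 [339.4, 250.4, 55.9, 12.3] 287 365.9 254.7 [ 0.377 -0.075  0.05 ]
teaspoon 0.39 [316.9, 179.1, 23.9, 22.8] 293 327.2 192.3 [0.537 0.021 0.05 ]
```

```bash
python3 - <<'E'
import cv2,numpy as np
a=cv2.imread('pics/top0.png')[140:300,110:420]; cv2.imwrite('pics/top0c.png',cv2.resize(a,None,fx=2.58,fy=2.58,interpolation=cv2.INTER_CUBIC))
a=cv2.imread('pics/scene0.png')[165:305,185:375]; cv2.imwrite('pics/scene0c.png',cv2.resize(a,None,fx=4,fy=4,interpolation=cv2.INTER_CUBIC))
E
```

```text
(no output)
```

View pics/top0c.png

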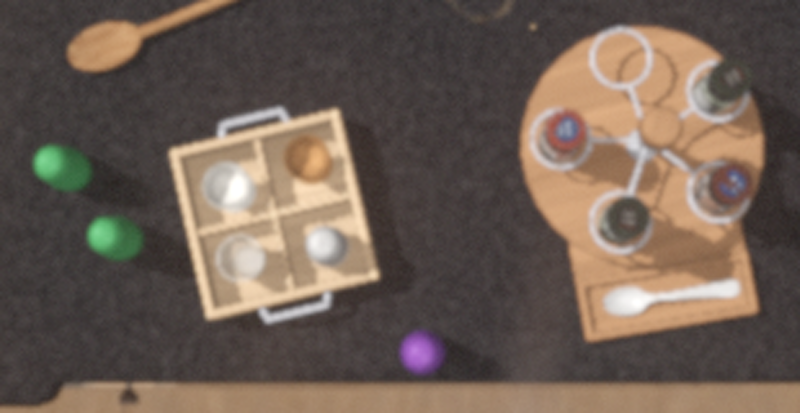

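View pics/scene0c.png

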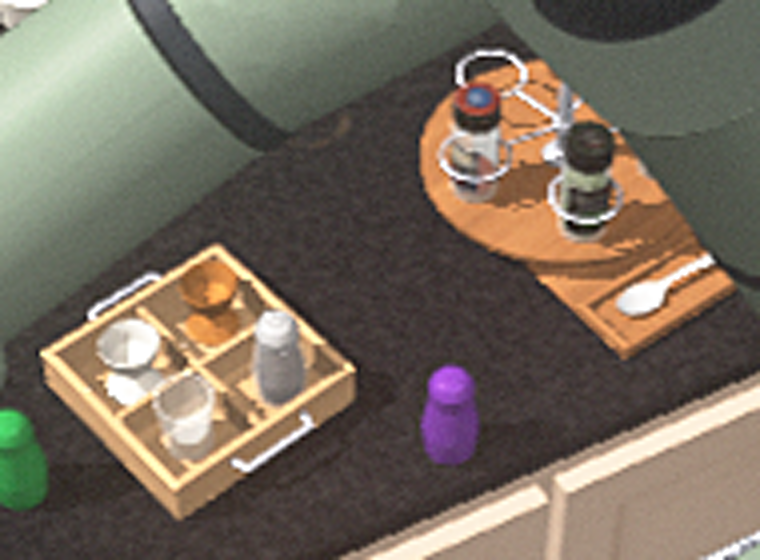

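Top view: the grey‑capped, clear shaker is in the caddy's right/near compartment (top pixel ~(236,235), scene ~(254,254)). The green shakers at (134,205) and (154,232) and the purple one at (273,276) are look-alikes outside the caddy, so I leave them alone. The free ring is at the back, at top pixel ~(350,162). Next I'll fit a carousel model and overlay it.

```bash
cat > fit.py <<'E'
from h import *
def tip(c): return np.array([110+c[0]/2.58,140+c[1]/2.58])
def ringpts(c,r,z,n=72):
    a=np.linspace(0,2*np.pi,n); return np.c_[c[0]+r*np.cos(a),c[1]+r*np.sin(a),np.full(n,z)]
def draw(f,ax,yf,th,sh,scale=4,box=(300,140,420,280)):
    im=cv2.resize(f['frame'],None,fx=scale,fy=scale,interpolation=cv2.INTER_CUBIC)
    def poly(P,c=(0,255,0)):
        cv2.polylines(im,[np.int32((proj(f,P)+.5)*scale)],False,c,1)
    poly(ringpts(ax,.122,.032)); poly(ringpts(ax,.02,.168),(255,0,0))
    for k in range(5):
        b=th+k*2*np.pi/5; c=ax+.085*np.array([np.cos(b),np.sin(b)]); poly(ringpts(c,.027,.062),(0,0,255) if k==0 else (255,255,0))
    e=np.array([np.cos(yf),np.sin(yf)]);n=np.array([-e[1],e[0]])
    P=[ax-.1*e+.088*n,ax-.185*e+.088*n,ax-.185*e-.088*n,ax-.1*e-.088*n]; poly(np.array([[*p,.014] for p in P]),(255,0,255))
    if sh is not None:
        poly(ringpts(sh,.022,.076),(0,255,255)); poly(ringpts(sh,.022,.006),(0,255,255))
    x0,y0,x1,y1=[v*scale for v in box]; return im[y0:y1,x0:x1]
E
python3 - <<'E'
from fit import *
f=grab('top')
k=at_z(f,tip((660,127)),.168); r=at_z(f,tip((621,58)),.062)
print('knob',k,'ring',r,np.hypot(*(k-r)[:2]))
c1=at_z(f,tip((587,341)),.014);c2=at_z(f,tip((758,311)),.014); print(c1,c2,np.hypot(*(c1-c2)[:2]))
d=(c1-c2)[:2]; yf=np.arctan2(d[1],d[0])-np.pi/2; mid=(c1+c2)[:2]/2; e=np.array([np.cos(yf),np.sin(yf)]); print('yf',yf,'axis from tray',mid+.185*e)
ax=(k[:2]+mid+.185*e)/2; th=np.arctan2(*(r[:2]-ax)[::-1]); print(ax,th)
im=draw(f,ax,yf,th,(.428,.2545),4,(220,140,410,280)); cv2.imwrite('pics/ov.png',im)
m=optics.masks_of('caddy','top')[0]['region'].astype(np.uint8)
p=np.argwhere(m)[:,::-1].astype(np.float32); b=cv2.boxPoints(cv2.minAreaRect(p)); print(np.array([at_z(f,q,.042) for q in b]).round(3))
E
```

```text
knob [ 0.5273454  -0.06004548  0.168     ] ring [ 0.61212606 -0.03925972  0.062     ] 0.08729150827181402
[ 0.33261477 -0.00628438  0.014     ] [ 0.3622314  -0.17869276  0.014     ] 0.17493367961619347
yf 0.17012144203544488 axis from tray [ 0.52975246 -0.06116769]
[ 0.52854893 -0.06060659] 0.2500687052610912
[[0.537 0.418 0.042]
 [0.576 0.243 0.042]
 [0.376 0.199 0.042]
 [0.339 0.37  0.042]]
```

View pics/ov.png

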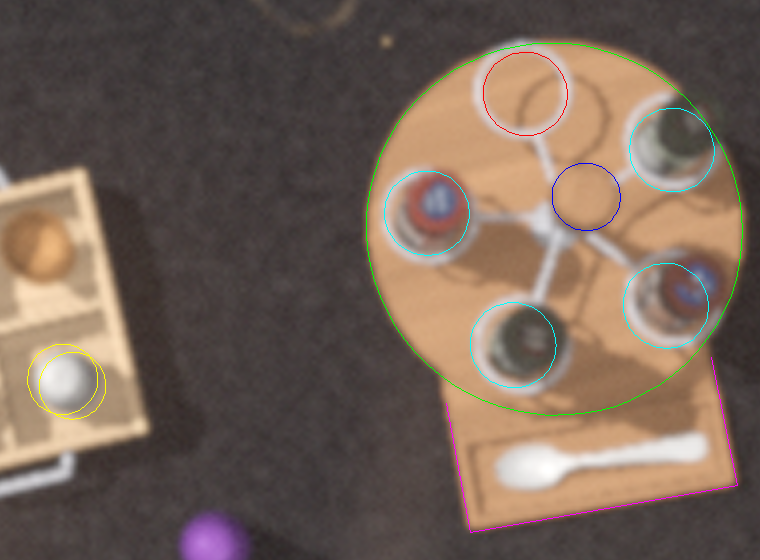

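The model fits: disc axis ≈ (0.529,-0.061), foot yaw 0.17, free ring at ≈ 0.28 rad. The yellow outline sits on the shaker at (236,235). Now I'll write a step helper and move to above the shaker.

```bash
cat > to.py <<'E'
import sys; from h import *
from scipy.spatial.transform import Rotation as Ro
s=monitor.observe(); R=Ro.from_euler('xyz',s['tool_rot']); p=s['position']
x,y,z,yaw=map(float,sys.argv[1:5]); G=Ro.from_euler('xyz',[np.pi,0,yaw]); d=np.array([x,y,z])-p
print('t',s['clock'].__round__(2),'p',p.round(4),'rpy',s['tool_rot'].round(3),'q5-7',s['qpos'].round(2),'F',s['force'].round(1),'w',round(s['grip_width'],4),'ff',round(s['finger_force'],1))
print('cm now-axes',(R.inv().apply(d)*100).round(2),'goal-axes',(G.inv().apply(d)*100).round(2),'rotvec',(R.inv()*G).as_rotvec().round(3))
E
python3 to.py .428 .2545 .20 2.566
python3 -m handwheel '[{"wz":0.17,"claw":75},{"wz":0.17,"claw":75}]'
python3 to.py .428 .2545 .20 2.566
```

```text
t 1.1 p [0.1466 0.6075 0.2313] rpy [-3.142 -0.     2.905] q5-7 [-1.4   0.52 -0.04  1.6   0.02  1.02 -0.11] F [-0.7  0.3 -1. ] w 0.0852 ff 0.0
cm now-axes [-35.64 -27.72   3.13] goal-axes [-42.82 -14.3    3.13] rotvec [-0.     0.     0.339]
t 1.1 p [0.1466 0.6075 0.2313] rpy [-3.142 -0.     2.905] q5-7 [-1.4   0.52 -0.04  1.6   0.02  1.02 -0.11] F [-0.7  0.3 -1. ] w 0.0852 ff 0.0
cm now-axes [-35.64 -27.72   3.13] goal-axes [-42.82 -14.3    3.13] rotvec [-0.     0.     0.339]schema error: expected keys dx, dy, dz, wx, wy, wz, claw
```

```bash

python3 -m handwheel '[{"dx":0,"dy":0,"dz":0,"wx":0,"wy":0,"wz":0.17,"claw":75},{"dx":0,"dy":0,"dz":0,"wx":0,"wy":0,"wz":0.17,"claw":75}]'
python3 to.py .428 .2545 .20 2.566
```

```text
clock: 1.35
position: [0.1467, 0.6075, 0.2313]
tool_rot: [-3.142, -0.0, 2.559]
force: [0.1, -0.1, -0.7]
grip_width: 0.0638
finger_force: 0.0
t 1.35 p [0.1467 0.6075 0.2313] rpy [-3.142 -0.     2.559] q5-7 [-1.46  0.52  0.05  1.6  -0.03  1.02 -0.42] F [ 0.1 -0.1 -0.7] w 0.0638 ff 0.0
cm now-axes [-42.91 -14.     3.13] goal-axes [-42.81 -14.3    3.13] rotvec [-0.    -0.    -0.007]
```

```bash

python3 -m handwheel '[{"dx":-5.36,"dy":-1.75,"dz":0.4,"wx":0,"wy":0,"wz":0,"claw":75},{"dx":-5.36,"dy":-1.75,"dz":0.4,"wx":0,"wy":0,"wz":0,"claw":75},{"dx":-5.36,"dy":-1.75,"dz":0.4,"wx":0,"wy":0,"wz":0,"claw":75},{"dx":-5.36,"dy":-1.75,"dz":0.4,"wx":0,"wy":0,"wz":0,"claw":75},{"dx":-5.36,"dy":-1.75,"dz":0.4,"wx":0,"wy":0,"wz":0,"claw":75},{"dx":-5.36,"dy":-1.75,"dz":0.4,"wx":0,"wy":0,"wz":0,"claw":75},{"dx":-5.36,"dy":-1.75,"dz":0.4,"wx":0,"wy":0,"wz":0,"claw":75},{"dx":-5.36,"dy":-1.75,"dz":0.4,"wx":0,"wy":0,"wz":0,"claw":75}]'
python3 to.py .428 .2545 .05 2.566
python3 - <<'E'
from h import *
f=grab('scene'); cv2.imwrite('pics/s1.png',f['frame']); x,y=proj(f,np.array([.428,.2545,.06])).astype(int)
cv2.imwrite('pics/s1c.png',cv2.resize(f['frame'][y-60:y+60,x-80:x+80],None,fx=4,fy=4,interpolation=cv2.INTER_CUBIC)); print(x,y)
for d in optics.masks_of('salt_shaker','scene')[:3]:
    ys,xs=np.nonzero(d['region']); print(d['p'],d['rect'],at_z(f,(xs.mean(),ys.mean()),.05))
E
```

```text
clock: 2.35
position: [0.4307, 0.2549, 0.1994]
tool_rot: [3.141, 0.0, 2.565]
force: [2.0, 0.4, 1.2]
grip_width: 0.064
finger_force: 0.0
t 2.35 p [0.4307 0.2549 0.1994] rpy [3.141 0.    2.565] q5-7 [-0.76  0.37  0.14  1.96 -0.07  0.81  0.41] F [2.  0.4 1.2] w 0.064 ff 0.0
cm now-axes [ 0.21 -0.19 14.94] goal-axes [ 0.21 -0.18 14.94] rotvec [ 0.001  0.    -0.001]
253 252
0.75 [228.5, 230.3, 12.5, 20.0] [0.50795585 0.27642883 0.05      ]
0.63 [153.8, 255.9, 16.7, 28.1] [0.50378088 0.52214711 0.05      ]
0.57 [288.9, 256.3, 15.2, 27.7] [0.31713321 0.16565432 0.05      ]
```

View pics/s1c.png

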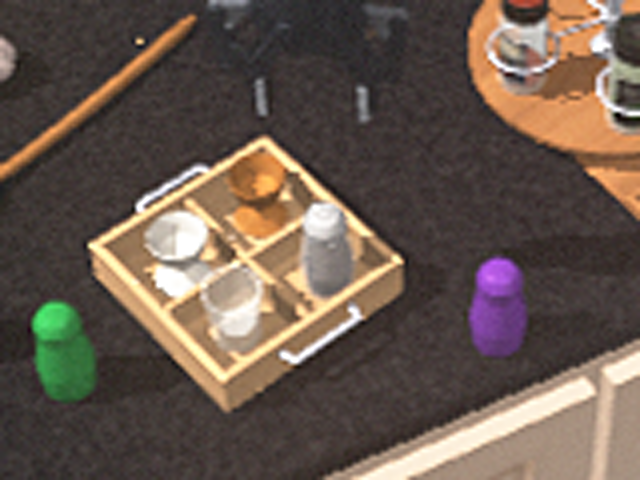

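The shaker is confirmed: grey dome, clear body, in its compartment at scene pixel (254,254). The fingers are above it, opened to 64 mm. Now I'll descend and grip.

```bash

python3 -m handwheel '[{"dx":0.2,"dy":-0.2,"dz":4,"wx":0,"wy":0,"wz":0,"claw":75},{"dx":0,"dy":0,"dz":4,"wx":0,"wy":0,"wz":0,"claw":75},{"dx":0,"dy":0,"dz":3,"wx":0,"wy":0,"wz":0,"claw":75},{"dx":0,"dy":0,"dz":2.5,"wx":0,"wy":0,"wz":0,"claw":75},{"dx":0,"dy":0,"dz":1.7,"wx":0,"wy":0,"wz":0,"claw":75},{"dx":0,"dy":0,"dz":0,"wx":0,"wy":0,"wz":0,"claw":75}]'
python3 -m handwheel '[{"dx":0,"dy":0,"dz":0,"wx":0,"wy":0,"wz":0,"claw":30},{"dx":0,"dy":0,"dz":0,"wx":0,"wy":0,"wz":0,"claw":30},{"dx":0,"dy":0,"dz":0,"wx":0,"wy":0,"wz":0,"claw":30},{"dx":0,"dy":0,"dz":0,"wx":0,"wy":0,"wz":0,"claw":30}]' 35
python3 to.py .428 .2545 .05 2.566
```

```text
clock: 3.2
position: [0.4263, 0.2556, 0.0465]
tool_rot: [-3.14, -0.001, 2.565]
force: [-0.8, -0.1, 0.2]
grip_width: 0.0642
finger_force: 0.0
clock: 3.7
position: [0.4272, 0.256, 0.0484]
tool_rot: [3.14, 0.0, 2.565]
force: [-1.9, -0.8, 9.2]
grip_width: 0.0359
finger_force: 34.2
t 3.7 p [0.4272 0.256  0.0484] rpy [3.14  0.    2.565] q5-7 [-0.72  0.62  0.09  2.07 -0.11  0.46  0.44] F [-1.9 -0.8  9.2] w 0.0359 ff 34.2
cm now-axes [-0.15 -0.08 -0.16] goal-axes [-0.15 -0.08 -0.16] rotvec [ 0.001  0.    -0.001]
```

```bash

python3 - <<'E'
from h import *
f=grab('scene'); x,y=254,252; a=f['frame'][y-40:y+35,x-50:x+50]
g=grab('top'); b=g['frame'][235-38:235+37,236-50:236+50]
cv2.imwrite('pics/s2c.png',np.vstack([cv2.resize(q,None,fx=4,fy=4,interpolation=cv2.INTER_CUBIC) for q in(a,b)])); print(monitor.observe()['grip_width'],monitor.observe()['force'])
E
```

```text
0.03631861866909524 [-2.2588602  -1.55391677 10.20322206]
```

View pics/s2c.png

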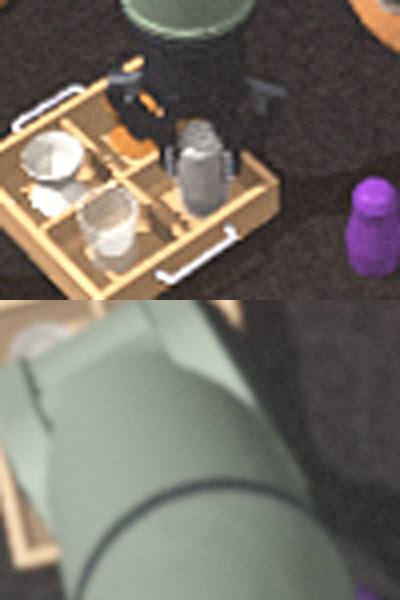

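The shaker stands upright between the fingers, but a width of 36 mm with 10 N upward means the pads are on the shoulder or cap. I'll reopen slightly, go 5 mm lower and regrip.

```bash

python3 -m handwheel '[{"dx":0,"dy":0,"dz":0,"wx":0,"wy":0,"wz":0,"claw":63},{"dx":0,"dy":0,"dz":0,"wx":0,"wy":0,"wz":0,"claw":63},{"dx":0,"dy":0,"dz":0.5,"wx":0,"wy":0,"wz":0,"claw":63},{"dx":0,"dy":0,"dz":0,"wx":0,"wy":0,"wz":0,"claw":63}]'
python3 -m handwheel '[{"dx":0,"dy":0,"dz":0,"wx":0,"wy":0,"wz":0,"claw":48},{"dx":0,"dy":0,"dz":0,"wx":0,"wy":0,"wz":0,"claw":48},{"dx":0,"dy":0,"dz":0,"wx":0,"wy":0,"wz":0,"claw":40},{"dx":0,"dy":0,"dz":0,"wx":0,"wy":0,"wz":0,"claw":40}]' 30
python3 to.py .428 .2545 .05 2.566
python3 - <<'E'
from h import *
f=grab('scene'); x,y=254,252; a=f['frame'][y-40:y+35,x-50:x+50]
cv2.imwrite('pics/s3c.png',cv2.resize(a,None,fx=6,fy=6,interpolation=cv2.INTER_CUBIC))
E
```

```text
clock: 4.3
position: [0.4267, 0.2556, 0.0419]
tool_rot: [-3.141, -0.0, 2.565]
force: [-0.0, -0.2, -0.1]
grip_width: 0.0536
finger_force: 0.0
clock: 4.8
position: [0.427, 0.2557, 0.0426]
tool_rot: [3.142, 0.0, 2.565]
force: [-1.1, -0.5, 7.1]
grip_width: 0.0377
finger_force: 29.4
t 4.8 p [0.427  0.2557 0.0426] rpy [3.142 0.    2.565] q5-7 [-0.72  0.63  0.08  2.07 -0.12  0.45  0.44] F [-1.1 -0.5  7.1] w 0.0377 ff 29.4
cm now-axes [-0.15 -0.05 -0.74] goal-axes [-0.15 -0.05 -0.74] rotvec [ 0.     0.    -0.001]
```

View pics/s3c.png

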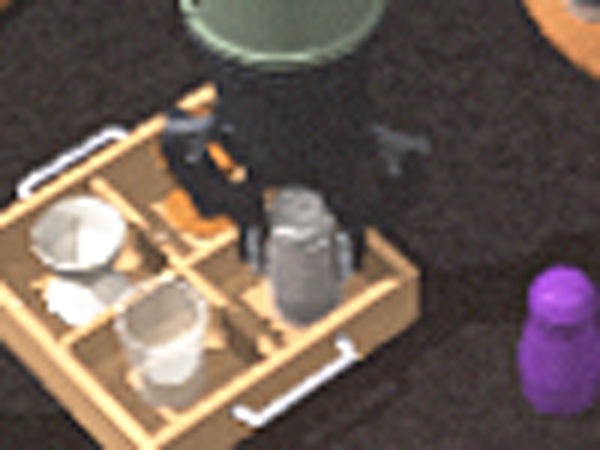

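The grip looks to be on the body, with the fingers either side below the cap. The narrower width reading fits finger flex, and the 7 N fits the pads' forward swing. I'll lift and check.

```bash

python3 -m handwheel '[{"dx":0,"dy":0,"dz":-0.7,"wx":0,"wy":0,"wz":0,"claw":40},{"dx":0,"dy":0,"dz":-2,"wx":0,"wy":0,"wz":0,"claw":40},{"dx":0,"dy":0,"dz":-4,"wx":0,"wy":0,"wz":0,"claw":40},{"dx":0,"dy":0,"dz":-4,"wx":0,"wy":0,"wz":0,"claw":40},{"dx":0,"dy":0,"dz":-4,"wx":0,"wy":0,"wz":0,"claw":40},{"dx":0,"dy":0,"dz":-3.5,"wx":0,"wy":0,"wz":0,"claw":40}]'
python3 to.py .6102 -.037 .22 1.0
```

```text
clock: 5.6
position: [0.4268, 0.2556, 0.2262]
tool_rot: [3.141, 0.0, 2.565]
force: [-0.4, -0.2, -1.5]
grip_width: 0.0377
finger_force: 30.1
t 5.6 p [0.4268 0.2556 0.2262] rpy [3.141 0.    2.565] q5-7 [-0.78  0.33  0.15  1.94 -0.06  0.87  0.4 ] F [-0.4 -0.2 -1.5] w 0.0377 ff 30.1
cm now-axes [-31.33 -14.52   0.62] goal-axes [-14.71  31.24   0.62] rotvec [ 1.000e-03 -0.000e+00  1.565e+00]
```

Held, with about 1.5 N extra load. Next I carry it to above the free ring.

```bash

python3 -m handwheel '[{"dx":-2.5,"dy":-1.2,"dz":0,"wx":0,"wy":0,"wz":0,"claw":40},{"dx":-4.5,"dy":-2.1,"dz":0,"wx":0,"wy":0,"wz":0,"claw":40},{"dx":-5,"dy":-2.3,"dz":0,"wx":0,"wy":0,"wz":0,"claw":40},{"dx":-5,"dy":-2.3,"dz":0,"wx":0,"wy":0,"wz":0,"claw":40},{"dx":-5,"dy":-2.3,"dz":0,"wx":0,"wy":0,"wz":0,"claw":40},{"dx":-4.5,"dy":-2.1,"dz":0,"wx":0,"wy":0,"wz":0,"claw":40},{"dx":-3.2,"dy":-1.4,"dz":0,"wx":0,"wy":0,"wz":0,"claw":40},{"dx":-1.6,"dy":-0.8,"dz":0,"wx":0,"wy":0,"wz":0,"claw":40}]'
python3 -m handwheel '[{"dx":0,"dy":0,"dz":3,"wx":0,"wy":0,"wz":0,"claw":40},{"dx":0,"dy":0,"dz":3,"wx":0,"wy":0,"wz":0,"claw":40},{"dx":0,"dy":0,"dz":0,"wx":0,"wy":0,"wz":0,"claw":40}]'
python3 to.py .6102 -.037 .22 2.565
python3 - <<'E'
from fit import *
ims=[]
for n in('scene','top'):
    f=grab(n); 
    for k in('salt_shaker','turntable'):
        for d in optics.masks_of(k,n)[:4]: print(n,k,round(d['p'],2),d['rect'])
    x,y=proj(f,np.array([.61,-.037,.09])).astype(int)
    im=draw(f,np.array([.5289,-.0606]),.17,.28,None,6,(max(x-62,0),y-36,x+62,y+36)); ims.append(im)
h=min(i.shape[1] for i in ims); cv2.imwrite('pics/ring.png',cv2.resize(np.vstack([i[:,:h] for i in ims]),None,fx=.69,fy=.69))
E
```

```text
clock: 6.6
position: [0.6106, -0.0383, 0.2244]
tool_rot: [-3.141, 0.0, 2.563]
force: [0.0, 0.3, -1.5]
grip_width: 0.0378
finger_force: 30.1
clock: 6.98
position: [0.6089, -0.0357, 0.1629]
tool_rot: [-3.14, -0.003, 2.566]
force: [0.0, 0.1, -0.8]
grip_width: 0.0377
finger_force: 30.2
t 6.97 p [ 0.6089 -0.0357  0.1629] rpy [-3.140e+00 -3.000e-03  2.566e+00] q5-7 [-0.18  0.59  0.21  1.71 -0.16  0.86  1.09] F [ 0.   0.1 -0.8] w 0.0377 ff 30.2
cm now-axes [-0.16 -0.05 -5.71] goal-axes [-0.18 -0.04 -5.71] rotvec [-0.002 -0.003  0.001]
scene salt_shaker 0.87 [178.7, 268.3, 21.6, 25.1]
scene salt_shaker 0.81 [300.1, 149.8, 14.2, 24.6]
scene salt_shaker 0.72 [291.0, 257.2, 10.5, 26.0]
scene salt_shaker 0.57 [153.9, 255.5, 13.9, 28.7]
scene turntable 0.84 [290.6, 170.3, 68.9, 63.5]
top salt_shaker 0.85 [122.8, 196.3, 23.1, 19.7]
top salt_shaker 0.58 [266.8, 268.4, 17.3, 16.1]
top salt_shaker 0.5 [141.9, 220.7, 22.4, 22.6]
top salt_shaker 0.22 [188.8, 204.9, 21.5, 16.2]
top turntable 0.6 [309.4, 156.7, 40.0, 82.7]
```

View pics/ring.png

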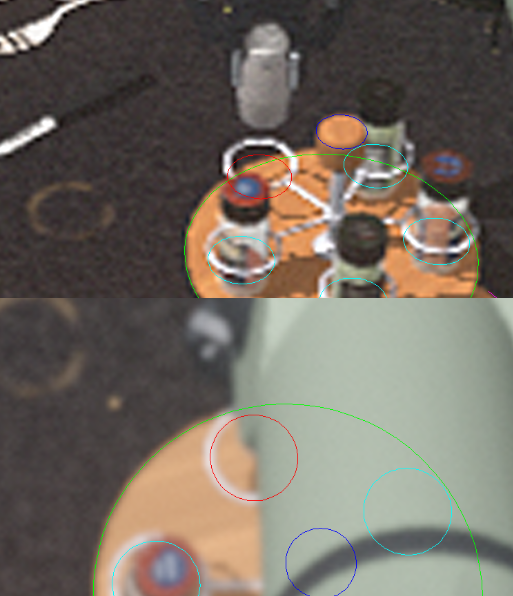

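The shaker hangs upright in the grip; in the scene view the free ring sits slightly off my model (visible ring at crop (260,163) against model (259,175)). I'll fit the ring centre numerically in both views, plus the shaker's position, before lowering.

```bash

python3 - <<'E'
from fit import *
from scipy.optimize import minimize
from scipy.ndimage import map_coordinates
fs=grab('scene'); ft=grab('top'); ft['frame']=cv2.imread('pics/top0.png'); f0=dict(fs,frame=cv2.imread('pics/scene0.png'))
def white(f):
    a=f['frame'].astype(float); return cv2.GaussianBlur(a.min(2),(0,0),.8)
W={'s':(fs,white(fs)),'t':(ft,white(ft))}
def score(c,z,r,ks):
    t=0
    for k in ks:
        f,w=W[k]; uv=proj(f,ringpts(c,r,z)); t+=map_coordinates(w,[uv[:,1],uv[:,0]],order=1).mean()
    return t
g=np.arange(-.012,.0121,.001)
for ks in('s','t','st'):
  for z in(.062,):
    best=max((score((.6102+a,-.037+b),z,r,ks),.6102+a,-.037+b,r) for a in g for b in g for r in(.026,.0275,.029))
    print(ks,z,np.round(best,4))
b=max((score((.6102+a,-.037+b),z,.0275,'st'),.6102+a,-.037+b,z) for a in g for b in g for z in np.arange(.052,.08,.002)); print('free z',np.round(b,4))
# knob from scene, top
d=[d for d in optics.masks_of('salt_shaker','scene') if abs(d['rect'][0]-300)<8]
if d:
    m=d[0]['region']; ys,xs=np.nonzero(m); print(xs.mean(),ys.mean(), 'shaker@mid z', at_z(fs,(xs.mean(),ys.mean()),.163-.0366+.045)); 
    P=monitor.observe()['position']; print('expected px',proj(fs,P+[0,0,-.0366+.045]), 'bottom',proj(fs,P+[0,0,-.0366]),'cap top',proj(fs,P+[0,0,.0534]), d[0]['rect'])
E
```

```text
s 0.062 [ 1.411009e+02  6.222000e-01 -4.500000e-02  2.900000e-02]
t 0.062 [ 1.776876e+02  6.132000e-01 -3.800000e-02  2.900000e-02]
st 0.062 [ 2.779425e+02  6.132000e-01 -3.900000e-02  2.900000e-02]
free z [ 3.19546e+02  6.09200e-01 -3.60000e-02  7.80000e-02]
296.71374045801525 268.3206106870229 shaker@mid z [0.24142411 0.20860498 0.1714    ]
expected px [308.24410668 161.82759794] bottom [307.75082267 171.98986813] cap top [308.75763691 151.24823005] [292.7, 256.2, 8.9, 28.4]
```

```bash

python3 - <<'E'
from fit import *
from scipy.ndimage import map_coordinates
from scipy.optimize import differential_evolution as DE
fs=grab('scene'); ft=grab('top'); ft['frame']=cv2.imread('pics/top0.png')
def white(f):
    a=f['frame'].astype(float); return cv2.GaussianBlur(a.min(2),(0,0),.7)
W={'s':(fs,white(fs)),'t':(ft,white(ft))}
def sc(P,ks):
    t=0
    for k in ks:
        f,w=W[k]; uv=proj(f,P); t+=map_coordinates(w,[uv[:,1],uv[:,0]],order=1).mean()
    return t
for ks in('st','s','t'):
    def cost(p):
        ax=p[:2]; t=0
        for k in range(5):
            b=p[2]+k*2*np.pi/5; t+=sc(ringpts(ax+.085*np.array([np.cos(b),np.sin(b)]),.0275,p[3],48),ks)
        return -t
    r=DE(cost,[(.515,.545),(-.075,-.045),(.15,.42),(.05,.09)],seed=1,maxiter=80,popsize=12); print(ks,r.x.round(4),-r.fun, 'free',(r.x[:2]+.085*np.array([np.cos(r.x[2]),np.sin(r.x[2])])).round(4))
def c2(p): return -sc(ringpts(p[:2],.0275,p[2]),'st')
r=DE(c2,[(.59,.63),(-.06,-.015),(.04,.11)],seed=1); print('free alone',r.x.round(4),-r.fun)
for n,f in W.items():
    f=f[0]; print(n,'free px @.062,.078',proj(f,np.array([[.6102,-.037,.062],[.6102,-.037,.078]])).round(1))
a=cv2.resize(fs['frame'][140:215,270:365],None,fx=8,fy=8,interpolation=cv2.INTER_CUBIC); cv2.imwrite('pics/zoom.png',a)
E
```

```text
st [ 0.5286 -0.0607  0.2927  0.0767] 1471.75097919564 free [ 0.6099 -0.0362]
s [ 0.5238 -0.058   0.2935  0.082 ] 715.5294413976383 free [ 0.6052 -0.0334]
t [ 0.5293 -0.0611  0.2922  0.0721] 758.6763277320658 free [ 0.6107 -0.0366]
free alone [ 0.6094 -0.0362  0.0779] 328.19256936693233
s free px @.062,.078 [[307.2 186.2]
 [307.4 182.9]]
t free px @.062,.078 [[349.8 163.2]
 [350.6 162. ]]
```

View pics/zoom.png

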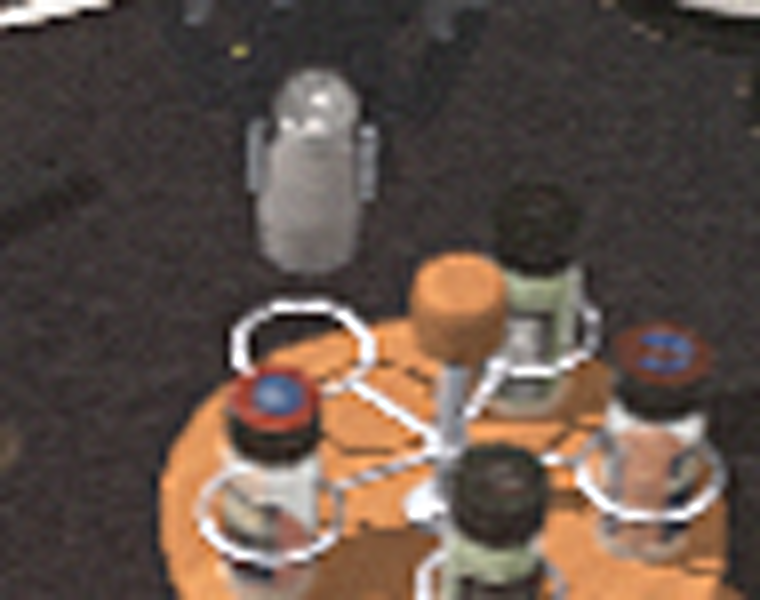

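The free ring's x,y agrees across the fits at about (0.611,-0.037), and the shaker hangs where the TCP says it should (its bottom projects to (308,172), as seen). I'll lower in steps and watch the force.

```bash

python3 -m handwheel '[{"dx":-0.1,"dy":0.05,"dz":2,"wx":0,"wy":0,"wz":0,"claw":40},{"dx":0,"dy":0,"dz":2,"wx":0,"wy":0,"wz":0,"claw":40},{"dx":0,"dy":0,"dz":1,"wx":0,"wy":0,"wz":0,"claw":40},{"dx":0,"dy":0,"dz":0,"wx":0,"wy":0,"wz":0,"claw":40}]'
python3 -m handwheel '[{"dx":0,"dy":0,"dz":1,"wx":0,"wy":0,"wz":0,"claw":40},{"dx":0,"dy":0,"dz":0.7,"wx":0,"wy":0,"wz":0,"claw":40},{"dx":0,"dy":0,"dz":0,"wx":0,"wy":0,"wz":0,"claw":40}]'
python3 to.py .610 -.0358 .07 2.565
python3 - <<'E'
from h import *
f=grab('scene')
a=cv2.resize(f['frame'][140:215,270:365],None,fx=8,fy=8,interpolation=cv2.INTER_CUBIC); cv2.imwrite('pics/zoom2.png',a)
E
```

```text
clock: 8.02
position: [0.6111, -0.0367, 0.114]
tool_rot: [-3.141, -0.001, 2.565]
force: [0.3, 0.1, -0.8]
grip_width: 0.0376
finger_force: 30.2
clock: 8.4
position: [0.611, -0.0366, 0.0968]
tool_rot: [-3.141, -0.001, 2.565]
force: [0.3, -0.1, -0.7]
grip_width: 0.0379
finger_force: 30.2
t 8.4 p [ 0.611  -0.0366  0.0968] rpy [-3.141e+00 -1.000e-03  2.565e+00] q5-7 [-0.17  0.68  0.19  1.75 -0.18  0.73  1.11] F [ 0.3 -0.1 -0.7] w 0.0379 ff 30.2
cm now-axes [0.13 0.01 2.68] goal-axes [0.13 0.01 2.68] rotvec [-0.    -0.001 -0.   ]
```

View pics/zoom2.png

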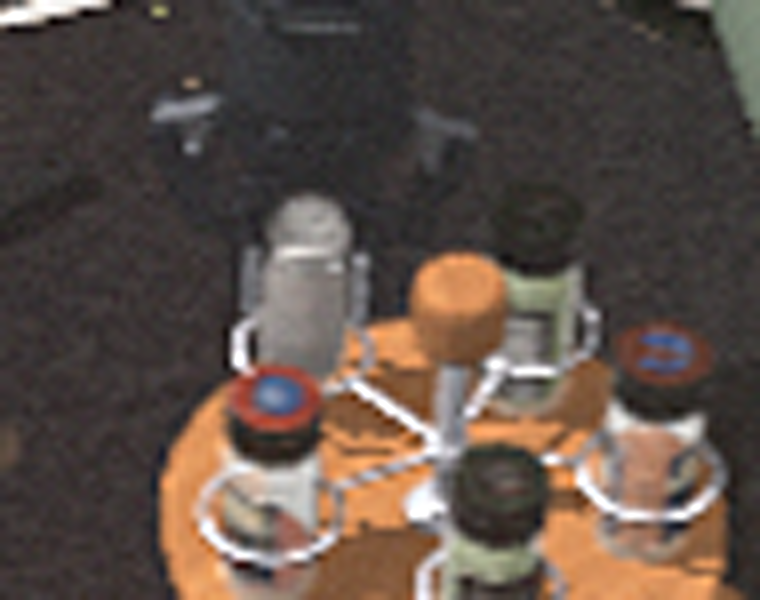

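The shaker is centred in the ring: shaker columns 262–342, ring 232–375 in the crop. There is no contact force. I continue down.

```bash

python3 -m handwheel '[{"dx":0,"dy":0,"dz":1,"wx":0,"wy":0,"wz":0,"claw":40},{"dx":0,"dy":0,"dz":0.8,"wx":0,"wy":0,"wz":0,"claw":40},{"dx":0,"dy":0,"dz":0.4,"wx":0,"wy":0,"wz":0,"claw":40},{"dx":0,"dy":0,"dz":0,"wx":0,"wy":0,"wz":0,"claw":40}]'
python3 -m handwheel '[{"dx":0,"dy":0,"dz":0.3,"wx":0,"wy":0,"wz":0,"claw":40},{"dx":0,"dy":0,"dz":0.2,"wx":0,"wy":0,"wz":0,"claw":40},{"dx":0,"dy":0,"dz":0,"wx":0,"wy":0,"wz":0,"claw":40}]'
```

```text
clock: 8.95
position: [0.6111, -0.0367, 0.0749]
tool_rot: [-3.141, -0.0, 2.565]
force: [-0.1, 0.3, -1.2]
grip_width: 0.0382
finger_force: 30.2
clock: 9.32
position: [0.6113, -0.0366, 0.0702]
tool_rot: [-3.142, -0.0, 2.565]
force: [-0.3, -0.5, -0.7]
grip_width: 0.0379
finger_force: 30.3
```

```bash

python3 -m handwheel '[{"dx":0,"dy":0,"dz":0.15,"wx":0,"wy":0,"wz":0,"claw":40},{"dx":0,"dy":0,"dz":0.1,"wx":0,"wy":0,"wz":0,"claw":40},{"dx":0,"dy":0,"dz":0,"wx":0,"wy":0,"wz":0,"claw":40}]'
```

```text
clock: 9.7
position: [0.6116, -0.0369, 0.0686]
tool_rot: [3.141, 0.001, 2.564]
force: [-4.8, -1.2, 12.8]
grip_width: 0.0377
finger_force: 36.9
```

Contact with the disc at the expected height. I'll ease back 2 mm, open and rise.

```bash

python3 -m handwheel '[{"dx":0,"dy":0,"dz":-0.2,"wx":0,"wy":0,"wz":0,"claw":40},{"dx":0,"dy":0,"dz":0,"wx":0,"wy":0,"wz":0,"claw":50},{"dx":0,"dy":0,"dz":0,"wx":0,"wy":0,"wz":0,"claw":60},{"dx":0,"dy":0,"dz":0,"wx":0,"wy":0,"wz":0,"claw":70},{"dx":0,"dy":0,"dz":-1,"wx":0,"wy":0,"wz":0,"claw":70}]'
python3 -m handwheel '[{"dx":0,"dy":0,"dz":-3,"wx":0,"wy":0,"wz":0,"claw":70},{"dx":0,"dy":0,"dz":-4,"wx":0,"wy":0,"wz":0,"claw":70},{"dx":0,"dy":0,"dz":-4,"wx":0,"wy":0,"wz":0,"claw":70},{"dx":0,"dy":0,"dz":-3,"wx":0,"wy":0,"wz":0,"claw":70}]'
python3 to.py .5289 -.0606 .20 .5
python3 - <<'E'
from fit import *
f=grab('scene')
for d in optics.masks_of('salt_shaker','scene'):
    if 290<d['rect'][0]<320 and d['rect'][1]<200: print(d['p'],d['rect'])
print(proj(f,np.array([[.611,-.037,.032],[.611,-.037,.077],[.611,-.037,.122],[.5289,-.0606,.168]])))
for k in('knob','jar_1'):
    for d in optics.masks_of(k,'scene')[:5]: print(k,d['p'],d['rect'])
cv2.imwrite('pics/zoom3.png',cv2.resize(f['frame'][140:240,265:365],None,fx=6,fy=6,interpolation=cv2.INTER_CUBIC))
E
```

```text
clock: 10.32
position: [0.6108, -0.0366, 0.0795]
tool_rot: [-3.141, -0.001, 2.565]
force: [0.3, -0.4, 0.3]
grip_width: 0.0596
finger_force: 0.0
clock: 10.82
position: [0.6116, -0.0367, 0.2223]
tool_rot: [3.141, 0.001, 2.565]
force: [-0.3, 0.1, 0.9]
grip_width: 0.0596
finger_force: 0.0
t 10.82 p [ 0.6116 -0.0367  0.2223] rpy [3.141e+00 1.000e-03 2.565e+00] q5-7 [-0.2   0.52  0.23  1.66 -0.14  0.98  1.08] F [-0.3  0.1  0.9] w 0.0596 ff 0.0
cm now-axes [ 5.63 -6.51  2.21] goal-axes [-8.4  -1.87  2.23] rotvec [ 2.000e-03 -0.000e+00  2.065e+00]
0.55 [299.2, 169.8, 12.7, 14.0]
0.3 [292.9, 174.9, 69.6, 57.6]
[[306.81155325 192.28028459]
 [307.26624073 182.9312743 ]
 [307.73879974 173.21480026]
 [327.04213345 175.33322522]]
knob 0.96 [291.8, 175.8, 69.0, 56.0]
jar_1 0.65 [331.7, 164.2, 11.2, 29.5]
jar_1 0.61 [296.3, 183.0, 15.0, 33.7]
jar_1 0.55 [345.0, 177.5, 15.4, 30.6]
jar_1 0.54 [325.8, 197.3, 9.8, 26.3]
```

Shaker released and standing. Next I move over the knob, turn the wrist to the start of the turning range and descend.

```bash

python3 -m handwheel '[{"dx":2.8,"dy":-3.2,"dz":0,"wx":0,"wy":0,"wz":0,"claw":70},{"dx":2.8,"dy":-3.3,"dz":0,"wx":0,"wy":0,"wz":0,"claw":70},{"dx":0,"dy":0,"dz":0,"wx":0,"wy":0,"wz":0.172,"claw":70},{"dx":0,"dy":0,"dz":0,"wx":0,"wy":0,"wz":0.172,"claw":70},{"dx":0,"dy":0,"dz":0,"wx":0,"wy":0,"wz":0.172,"claw":70},{"dx":0,"dy":0,"dz":0,"wx":0,"wy":0,"wz":0.172,"claw":70},{"dx":0,"dy":0,"dz":0,"wx":0,"wy":0,"wz":0.172,"claw":70},{"dx":0,"dy":0,"dz":0,"wx":0,"wy":0,"wz":0.172,"claw":70}]'
python3 -m handwheel '[{"dx":0,"dy":0,"dz":0,"wx":0,"wy":0,"wz":0.172,"claw":70},{"dx":0,"dy":0,"dz":0,"wx":0,"wy":0,"wz":0.172,"claw":70},{"dx":0,"dy":0,"dz":0,"wx":0,"wy":0,"wz":0.172,"claw":70},{"dx":0,"dy":0,"dz":0,"wx":0,"wy":0,"wz":0.172,"claw":70},{"dx":0,"dy":0,"dz":0,"wx":0,"wy":0,"wz":0.172,"claw":70},{"dx":0,"dy":0,"dz":0,"wx":0,"wy":0,"wz":0.172,"claw":70},{"dx":0,"dy":0,"dz":0,"wx":0,"wy":0,"wz":0,"claw":70}]'
python3 to.py .5289 -.0606 .134 .5
```

```text
clock: 12.02
position: [0.5284, -0.0605, 0.219]
tool_rot: [-3.14, 0.0, 1.527]
force: [-0.0, -0.5, 0.2]
grip_width: 0.0598
finger_force: 0.0
clock: 12.9
position: [0.5285, -0.0604, 0.219]
tool_rot: [3.142, 0.002, 0.502]
force: [-1.9, 0.2, 0.5]
grip_width: 0.0596
finger_force: 0.0
t 12.9 p [ 0.5285 -0.0604  0.219 ] rpy [3.142e+00 2.000e-03 5.020e-01] q5-7 [-0.55  0.5   0.77  1.88 -0.43  0.93 -0.64] F [-1.9  0.2  0.5] w 0.0596 ff 0.0
cm now-axes [0.04 0.04 8.5 ] goal-axes [0.03 0.04 8.5 ] rotvec [0.    0.002 0.002]
```

```bash

python3 -m handwheel '[{"dx":0,"dy":0,"dz":4,"wx":0,"wy":0,"wz":0,"claw":70},{"dx":0,"dy":0,"dz":3,"wx":0,"wy":0,"wz":0,"claw":70},{"dx":0,"dy":0,"dz":1.5,"wx":0,"wy":0,"wz":0,"claw":70},{"dx":0,"dy":0,"dz":0,"wx":0,"wy":0,"wz":0,"claw":50},{"dx":0,"dy":0,"dz":0,"wx":0,"wy":0,"wz":0,"claw":35},{"dx":0,"dy":0,"dz":0,"wx":0,"wy":0,"wz":0,"claw":35},{"dx":0,"dy":0,"dz":0,"wx":0,"wy":0,"wz":0,"claw":35}]' 30
python3 to.py .5289 -.0606 .134 .5
```

```text
clock: 13.78
position: [0.5295, -0.0621, 0.1354]
tool_rot: [3.139, -0.0, 0.501]
force: [6.3, -10.4, -20.7]
grip_width: 0.039
finger_force: 34.2
t 13.78 p [ 0.5295 -0.0621  0.1354] rpy [ 3.139 -0.     0.501] q5-7 [-0.47  0.61  0.67  1.95 -0.54  0.76 -0.55] F [  6.3 -10.4 -20.7] w 0.039 ff 34.2
cm now-axes [ 0.02 -0.16  0.14] goal-axes [ 0.02 -0.16  0.14] rotvec [ 0.003 -0.     0.001]
```

The knob is about 2 mm off along the closing line, so I'll relax, re-centre and regrip.

```bash

python3 -m handwheel '[{"dx":0,"dy":0,"dz":0,"wx":0,"wy":0,"wz":0,"claw":60},{"dx":0,"dy":0.2,"dz":0,"wx":0,"wy":0,"wz":0,"claw":60},{"dx":0,"dy":0,"dz":0,"wx":0,"wy":0,"wz":0,"claw":60}]'
python3 -m handwheel '[{"dx":0,"dy":0,"dz":0,"wx":0,"wy":0,"wz":0,"claw":50},{"dx":0,"dy":0,"dz":0,"wx":0,"wy":0,"wz":0,"claw":42},{"dx":0,"dy":0,"dz":0,"wx":0,"wy":0,"wz":0,"claw":42},{"dx":0,"dy":0,"dz":0,"wx":0,"wy":0,"wz":0,"claw":42}]' 25
```

```text
clock: 14.15
position: [0.5302, -0.0623, 0.1353]
tool_rot: [3.141, -0.001, 0.501]
force: [-0.4, 0.4, 0.1]
grip_width: 0.0513
finger_force: 0.0
clock: 14.65
position: [0.5298, -0.0621, 0.135]
tool_rot: [-3.141, -0.0, 0.501]
force: [-3.0, 1.9, 6.9]
grip_width: 0.0392
finger_force: 24.5
```

```bash

python3 -m handwheel '[{"dx":0,"dy":0,"dz":0,"wx":0,"wy":0,"wz":-0.03,"claw":42},{"dx":0,"dy":0,"dz":0,"wx":0,"wy":0,"wz":-0.07,"claw":42},{"dx":0,"dy":0,"dz":0,"wx":0,"wy":0,"wz":-0.1,"claw":42},{"dx":0,"dy":0,"dz":0,"wx":0,"wy":0,"wz":-0.1,"claw":42},{"dx":0,"dy":0,"dz":0,"wx":0,"wy":0,"wz":-0.1,"claw":42},{"dx":0,"dy":0,"dz":0,"wx":0,"wy":0,"wz":-0.1,"claw":42},{"dx":0,"dy":0,"dz":0,"wx":0,"wy":0,"wz":-0.1,"claw":42},{"dx":0,"dy":0,"dz":0,"wx":0,"wy":0,"wz":-0.1,"claw":42}]'
python3 -m handwheel '[{"dx":0,"dy":0,"dz":0,"wx":0,"wy":0,"wz":-0.1,"claw":42},{"dx":0,"dy":0,"dz":0,"wx":0,"wy":0,"wz":-0.1,"claw":42},{"dx":0,"dy":0,"dz":0,"wx":0,"wy":0,"wz":-0.1,"claw":42},{"dx":0,"dy":0,"dz":0,"wx":0,"wy":0,"wz":-0.1,"claw":42},{"dx":0,"dy":0,"dz":0,"wx":0,"wy":0,"wz":-0.1,"claw":42},{"dx":0,"dy":0,"dz":0,"wx":0,"wy":0,"wz":-0.1,"claw":42},{"dx":0,"dy":0,"dz":0,"wx":0,"wy":0,"wz":-0.1,"claw":42},{"dx":0,"dy":0,"dz":0,"wx":0,"wy":0,"wz":-0.1,"claw":42}]'
python3 to.py .5298 -.0621 .134 3.52
```

```text
clock: 15.65
position: [0.5301, -0.0623, 0.1351]
tool_rot: [3.141, -0.0, 1.204]
force: [0.6, -0.1, 3.5]
grip_width: 0.0389
finger_force: 24.8
clock: 16.65
position: [0.5304, -0.0622, 0.1351]
tool_rot: [3.141, 0.0, 2.004]
force: [3.7, 0.1, 0.3]
grip_width: 0.0389
finger_force: 25.1
t 16.65 p [ 0.5304 -0.0622  0.1351] rpy [3.141 0.    2.004] q5-7 [-0.18  0.52  0.25  1.94 -0.19  0.7   0.62] F [3.7 0.1 0.3] w 0.0389 ff 25.1
cm now-axes [ 0.04 -0.05  0.11] goal-axes [0.05 0.03 0.11] rotvec [ 0.000e+00  1.000e-03 -1.516e+00]
```

```bash

python3 -m handwheel '[{"dx":0,"dy":0,"dz":0,"wx":0,"wy":0,"wz":-0.1,"claw":42},{"dx":0,"dy":0,"dz":0,"wx":0,"wy":0,"wz":-0.1,"claw":42},{"dx":0,"dy":0,"dz":0,"wx":0,"wy":0,"wz":-0.1,"claw":42},{"dx":0,"dy":0,"dz":0,"wx":0,"wy":0,"wz":-0.1,"claw":42},{"dx":0,"dy":0,"dz":0,"wx":0,"wy":0,"wz":-0.1,"claw":42},{"dx":0,"dy":0,"dz":0,"wx":0,"wy":0,"wz":-0.1,"claw":42},{"dx":0,"dy":0,"dz":0,"wx":0,"wy":0,"wz":-0.1,"claw":42},{"dx":0,"dy":0,"dz":0,"wx":0,"wy":0,"wz":-0.1,"claw":42}]'
python3 -m handwheel '[{"dx":0,"dy":0,"dz":0,"wx":0,"wy":0,"wz":-0.1,"claw":42},{"dx":0,"dy":0,"dz":0,"wx":0,"wy":0,"wz":-0.1,"claw":42},{"dx":0,"dy":0,"dz":0,"wx":0,"wy":0,"wz":-0.1,"claw":42},{"dx":0,"dy":0,"dz":0,"wx":0,"wy":0,"wz":-0.1,"claw":42},{"dx":0,"dy":0,"dz":0,"wx":0,"wy":0,"wz":-0.07,"claw":42},{"dx":0,"dy":0,"dz":0,"wx":0,"wy":0,"wz":-0.03,"claw":42},{"dx":0,"dy":0,"dz":0,"wx":0,"wy":0,"wz":0,"claw":42}]'
python3 to.py .5298 -.0621 .134 3.52
python3 - <<'E'
from fit import *
import pickle
for n in('scene','top'):
    f=grab(n); pickle.dump(f,open(f'{n}_end.pkl','wb'))
    for k in('salt_shaker','jar_1','carousel_foot','teaspoon'):
        for d in optics.masks_of(k,n)[:4]:
            ys,xs=np.nonzero(d['region']); z={'s':.077,'j':.085}.get(k[0],.014); print(n,k,round(d['p'],2),d['rect'],at_z(f,(xs.mean(),ys.mean()),z).round(3))
f=pickle.load(open('scene_end.pkl','rb')); g=pickle.load(open('top_end.pkl','rb'))
a=cv2.resize(f['frame'][165:260,270:380],None,fx=7,fy=7,interpolation=cv2.INTER_CUBIC)[:,:770]
cv2.imwrite('pics/end_s.png',a[:600])
E
```

```text
clock: 17.65
position: [0.5307, -0.062, 0.135]
tool_rot: [3.141, 0.001, 2.804]
force: [4.6, 3.2, -0.3]
grip_width: 0.0393
finger_force: 25.3
clock: 18.52
position: [0.5307, -0.0617, 0.1351]
tool_rot: [3.141, 0.002, -2.981]
force: [3.7, 4.1, 0.6]
grip_width: 0.0395
finger_force: 25.4
t 18.52 p [ 0.5307 -0.0617  0.1351] rpy [ 3.141e+00  2.000e-03 -2.981e+00] q5-7 [ 0.08  0.51 -0.1   1.92  0.07  0.71  1.67] F [3.7 4.1 0.6] w 0.0395 ff 25.4
cm now-axes [ 0.1  -0.02  0.11] goal-axes [ 0.1  -0.    0.11] rotvec [ 0.     0.002 -0.218]
scene salt_shaker 0.8 [157.3, 259.1, 10.8, 26.4] [0.478 0.524 0.077]
scene salt_shaker 0.77 [328.4, 199.3, 15.6, 24.0] [ 0.443 -0.055  0.077]
scene salt_shaker 0.72 [178.8, 266.5, 19.5, 28.0] [0.412 0.471 0.077]
scene salt_shaker 0.67 [343.4, 172.3, 15.6, 33.5] [ 0.514 -0.153  0.077]
scene jar_1 0.67 [341.1, 173.9, 17.6, 31.3] [ 0.507 -0.146  0.085]
scene jar_1 0.6 [297.3, 169.4, 15.2, 29.3] [ 0.616 -0.021  0.085]
scene jar_1 0.57 [300.0, 188.8, 17.4, 30.4] [0.516 0.015 0.085]
scene jar_1 0.41 [326.2, 168.4, 8.0, 22.2] [ 0.558 -0.097  0.085]
scene carousel_foot 0.9 [318.9, 215.6, 61.2, 37.2] [ 0.386 -0.078  0.014]
top salt_shaker 0.78 [348.9, 220.1, 19.5, 15.9] [ 0.442 -0.055  0.077]
top salt_shaker 0.77 [265.4, 268.3, 19.6, 19.7] [0.323 0.159 0.077]
top salt_shaker 0.76 [145.6, 220.1, 17.5, 21.6] [0.435 0.457 0.077]
top salt_shaker 0.59 [123.7, 196.2, 20.6, 20.7] [0.503 0.51  0.077]
top jar_1 0.87 [332.5, 153.7, 20.8, 23.5] [ 0.601 -0.014  0.085]
top jar_1 0.55 [321.6, 193.3, 18.5, 22.3] [0.506 0.018 0.085]
top jar_1 0.53 [188.0, 203.4, 21.9, 19.9] [0.483 0.347 0.085]
top carousel_foot 0.9 [330.3, 235.7, 60.5, 35.9] [ 0.38  -0.062  0.014]
top teaspoon 0.59 [342.8, 250.9, 48.6, 11.1] [ 0.377 -0.072  0.014]
```

```bash

python3 - <<'E'
from fit import *
import pickle
from scipy.ndimage import map_coordinates
from scipy.optimize import differential_evolution as DE
def edge(f,name):
    # subpixel darkest-gradient points along outward normals of the predicted tray's three outer edges
    g=cv2.GaussianBlur(f['frame'][:,:,2].astype(float),(0,0),.7); out=[]
    ax=np.array([.5295,-.0612]); yf=.17; e=np.array([np.cos(yf),np.sin(yf)]); n=np.array([-e[1],e[0]])
    for a in np.linspace(-.075,.075,31):
        p=ax-.185*e+a*n; s=np.arange(-.012,.0121,.0005); P=p-np.outer(s,e); uv=proj(f,np.c_[P,np.full(len(s),.014)])
        v=map_coordinates(g,[uv[:,1],uv[:,0]],order=1); d=-np.gradient(v); i=d.argmax()
        if d[i]>1: out.append(P[i])
    out=np.array(out); vx,vy,x0,y0=cv2.fitLine(out.astype(np.float32),cv2.DIST_HUBER,0,.001,.001).ravel()
    if vy<0: vx,vy=-vx,-vy
    print(name,len(out),'yaw from front edge',np.arctan2(-vx,vy), 'edge dist from axis',(ax-[x0,y0])@e)
    for sg in(1,-1):
        o=[]
        for a in np.linspace(.135,.178,16):
            p=ax-a*e+sg*.088*n; s=np.arange(-.012,.0121,.0005); P=p+np.outer(s,sg*n); uv=proj(f,np.c_[P,np.full(len(s),.014)])
            v=map_coordinates(g,[uv[:,1],uv[:,0]],order=1); d=-np.gradient(v); i=d.argmax(); o.append(P[i])
        o=np.array(o); L=cv2.fitLine(o.astype(np.float32),cv2.DIST_HUBER,0,.001,.001).ravel(); print('  side',sg,'yaw',np.arctan(L[1]/L[0]),'offset mm',(np.median((o-ax)@n)*1e3).round(1))
for n in('scene','top'): edge(pickle.load(open(f'{n}_end.pkl','rb')),n)
f=dict(pickle.load(open('top_end.pkl','rb')),frame=cv2.imread('pics/top0.png')); edge(f,'top0')
E
```

```text
scene 31 yaw from front edge 0.16711302 edge dist from axis 0.18260000163865317
  side 1 yaw 0.16960432 offset mm 91.5
  side -1 yaw 0.16735847 offset mm -91.5
top 27 yaw from front edge 0.16688724 edge dist from axis 0.18544998881401772
  side 1 yaw 0.15505892 offset mm 90.5
  side -1 yaw 0.3289467 offset mm -95.0
top0 31 yaw from front edge 0.16822858 edge dist from axis 0.18549999036794465
  side 1 yaw 0.16075543 offset mm 90.5
  side -1 yaw 0.17082185 offset mm -88.5
```

The foot yaw is 0.168, so about 0.22 rad remains.

```bash

python3 -m handwheel '[{"dx":0,"dy":0,"dz":0,"wx":0,"wy":0,"wz":-0.05,"claw":42},{"dx":0,"dy":0,"dz":0,"wx":0,"wy":0,"wz":-0.08,"claw":42},{"dx":0,"dy":0,"dz":0,"wx":0,"wy":0,"wz":-0.06,"claw":42},{"dx":0,"dy":0,"dz":0,"wx":0,"wy":0,"wz":-0.03,"claw":42},{"dx":0,"dy":0,"dz":0,"wx":0,"wy":0,"wz":0,"claw":42},{"dx":0,"dy":0,"dz":0,"wx":0,"wy":0,"wz":0,"claw":42}]'
python3 - <<'E'
from fit import *
from scipy.ndimage import map_coordinates
A=np.array([.5293,-.0611]); out=[]
for n in('scene','top'):
    f=grab(n); w=cv2.GaussianBlur(f['frame'].astype(float).min(2),(0,0),.7)
    for d in optics.masks_of('salt_shaker',n)[:5]:
        ys,xs=np.nonzero(d['region']); p=at_z(f,(xs.mean(),ys.mean()),.077)[:2]
        if np.hypot(*(p-A))<.12: print(n,'shaker',round(d['p'],2),p.round(4),'ang',np.arctan2(p[1]-A[1],p[0]-A[0])%6.2832,d['rect'])
    res=[]
    for th in np.arange(-.15,.151,.005):
        t=[]
        for k in(0,1,4):
            b=3.31+th+k*2*np.pi/5; uv=proj(f,ringpts(A+.085*np.array([np.cos(b),np.sin(b)]),.0275,.075,60)); t.append(map_coordinates(w,[uv[:,1],uv[:,0]],order=1).mean())
        res.append((sum(t),th))
    print(n,'ring dev',max(res))
    im=draw(f,A,.168,3.31,None,6,(285,165,385,265) if n=='scene' else (310,150,410,270)); out.append(cv2.resize(im,None,fx=.66,fy=.66))
h=min(o.shape[0] for o in out); cv2.imwrite('pics/end.png',np.hstack([o[-h:] for o in out])); print(monitor.observe()['force'],monitor.observe()['clock'])
E
```

```text
clock: 19.77
position: [0.5307, -0.0616, 0.1351]
tool_rot: [3.142, 0.002, -2.762]
force: [4.0, 4.4, 0.0]
grip_width: 0.0391
finger_force: 25.4
scene shaker 0.48 [ 0.445  -0.0758] ang 3.314816861889498 [334.2, 200.4, 13.3, 18.9]
scene ring dev (np.float64(460.17256203394874), np.float64(0.020000000000000157))
top shaker 0.75 [ 0.4449 -0.0749] ang 3.303061791633955 [359.1, 218.2, 17.0, 15.7]
top ring dev (np.float64(485.95260948472264), np.float64(0.010000000000000148))
[ 4.12286507  3.51387637 -0.03746789] 19.975
```

View pics/end.png

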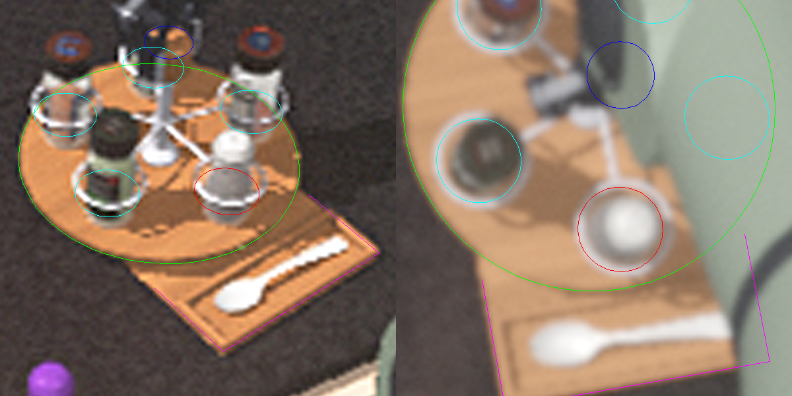

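The shaker stands upright in its ring at the front, above the middle of the tray (scene ~(341,210), top ~(367,226)). It is at 3.31 rad, where the target is 3.31. The jars are upright in their rings, the spoon is unmoved, and the gripper still holds the knob.

```bash
python3 -c "
from workcell import job_done; print(job_done())"
```

```text
the job is handed in; nothing more can be done
None
```

The salt shaker stands upright in the carousel's free ring, turned to the front over the middle of the spoon tray, and the gripper is still holding the knob to keep the carousel still; I handed the job in at about 20 s, and no result came back.

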